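# Bolt the notions case shut through its slotted disc

### The arm

A 6-joint arm with a two-finger parallel gripper is mounted at the origin on the work surface. World frame = base frame: x ahead of the robot, y to its left, z up, the work surface at z = 0. Lengths are in m, angles in degrees, forces in N, time in s.
With the tool pointing down it reaches from about 0.4 to 0.825 m from the base axis. Payload 7 kg.
Tool frame: the origin (TCP) lies midway between the tips of the shut fingers; the grasp point (between the pads) lies 19 mm behind it; z points along the fingers, y is the direction in which the jaws open and shut (so a half turn about z gives the same grasp; the last joint's range is limited). The gripper opens to 88 mm and grips with 3 to 60 N. Pads are 19 mm wide; open, the fingers measure 130 mm over their backs; the gripper's body (78 mm by 193 mm) begins 47 mm behind the grasp point.
Start: joints at [-48.123, 20.546, 0.682, 0, -70.136, -16.507], TCP at [0.289, -0.61, 0.227] pointing down, gripper open.
Joint ranges: [-176.03, 176.03], [-82.01, 121.73], [-58.28, 71.71], [-173.87, 95.51], [-174.79, -0.11], [-173.66, 173.66]. Speed limits (degrees/s): [136.94, 136.94, 172.46, 180, 180, 180].

### API

Orientations are given as [roll, pitch, yaw] about the fixed x, y, z axes, in that order (R = Rz(yaw) Ry(pitch) Rx(roll)).
In Python, from plant import ctrl, snapshot gives the robot as it stands.
- The arm moves only by the shell command python3 -m pendant 'ROWS'. ROWS is JSON, a list of rows, each a list of 7 numbers: the shift along the tool's x, y, z in m, then the turn, a rotation vector about the tool's x, y, z in rad, then the opening, from -1 (shut) to 1 (fully open), so that 0 is half open. In form: [[x, y, z, ax, ay, az, jaw], ...]. A call has 1 to 12 rows; each row is the pose to reach, as a shift and turn from the pose commanded when the call began, along the tool's axes at that moment; what a row does not reach only later rows make up. A row lasts 1/8 s, in which the tool goes at most 62.5 mm and 10.7 degrees, less where a joint would pass 70% of its speed; a pose out of reach is approached as far as the arm can. A call with a gripper value outside its range is refused whole. The fingers move at their own pace and stop on an object; the grip force is fixed at half the most. Time passes only in rows, so rows that repeat a pose let the fingers close. It gives the time, the measured TCP pose, the force and the opening at its end, in the units of the state.
- ctrl.get_obs(): the state, without advancing time (a new reading comes with each control period).
- snapshot(name): name is "scene" or "top" or "wrist"; returns a dict with "image" (384x512x3 uint8, blue, green, red), "mtx" (3x3 intrinsics, pixels), "eye" and "attitude" of the camera in the world; the wrist camera has in their place "tool_from_camera" (4x4, takes a point from camera to tool coordinates, whose origin is the TCP and whose axes are the flange's). Camera axes: x right, y up, looking along -z (the intrinsics and any distortion apply to the point x, -y, -z); pixel columns grow to the right and rows downward; lengths in m; the calibration is good to about 2 mm. A picture is of the moment at which its call begins: read the wrist's pose just before it. There is no depth.
- ctrl.close_job(): hands the job in, once; it reports no verdict.
The state is a dict: "clock": time; "joint_pos": joint angles; "qvel": joint speeds; "tau": joint torques, N m; "tool_pos": TCP position; "orientation": TCP orientation; "force": force on the tool from outside, world axes, zero at the start; "moment": the same for the moment, N m; "opening": finger opening in m.
Only numpy, scipy, OpenCV 4.12 (cv2) and the standard library are available. Lean on these libraries where they do the work, as an engineer would, in place of code of your own. Each camera call takes 0.05 s, during which the arm holds its last target.

### The job

Lock the notions case: with a fingertip against the yellow post, turn the red disc until its slot lines up with the steel bolt, then push the bolt by its blue tab through the slot until it is fully home in the keeper on the short flap. Push only: do not lift the bolt out of its track, and leave the spool and the two jars on the lid where they stand.

Things in the scene. Friction and masses are not known exactly. Their poses are not given: they have to be found in the camera images.
- case: Low closed case of dark leatherette, fixed, 360 x 250 mm, its flat lid 60 mm above the table. Origin: on the table straight below the axis of the red disc. Its x axis points the way the bolt is to be pushed, from the long flap to the short one; z is up. It covers x -235 to 125 mm, y -125 to 125 mm. A steel plate on the lid, top at 63 mm, carries the bolt.
- track (a point): Middle of the floor of the bolt's track, at x = -118 mm, y = 0 in the case's frame, 63 mm above the table. Two fixed brass rails guide the bolt from x = -195 to -42 mm in the case's frame; they are 15 mm apart inside, 27 mm over the outsides, their tops 77 mm above the table. The track is open from above.
- keeper (a point): Foot of the end wall in the brass keeper, where the bolt's tip stops: x = 74 mm, y = 0 in the case's frame, 63 mm above the table. The keeper is a U, open toward the disc and above, from x = 50 mm to this wall, 18 mm wide inside, its tops 80 mm above the table.
- disc_center (a point): Centre of the red disc's top, on its axis, 85 mm above the table. The disc is 76 mm across and cut right through its middle by a slot 18 mm wide, open from above and down to the plate. Out of line it blocks the bolt. It stays where it is left; turning it takes about 0.07 N m (1 to 2 N at the post).
- disc (a joint): Turn of the red disc about its upright axis, rad, range -0.25 to 3.39, growing clockwise seen from above. At 0 and again at 3.142 its slot lies along the case's x axis, in line with the bolt; either will do, and 0.08 rad off still lets the bolt through.
- post (a point): Middle of the yellow upright post by which the disc is turned: a cylinder of 14 mm diameter from 90 to 118 mm above the table, this point at 104 mm. It stands 58 mm from the disc's axis on a flat steel arm (14 mm wide, 85 to 90 mm above the table), at a right angle to the slot: on the case's +y side when joint disc reads 0, over the keeper (+x) at 1.571, on the -y side at 3.142.
- bolt: Loose steel bar, 130 x 12 x 12 mm, about 0.16 kg, lying in the track on the lock plate; its front 12 mm taper to 6 mm wide. Origin: middle of its underside (63 mm above the table); x along the bar toward its tapered tip, as the case's x axis; z up. Its track is open from above, and the bolt slides with 1 to 2 N.
- bolt_tip (a point): Front end of the bolt, mid-height, 65 mm ahead of the bolt's origin. At first it lies short of the disc, at x = -62 to -46 mm in the case's frame; fully home it touches the keeper's end wall at x = 74 mm.
- bolt_tab (a point): Middle of the rear face of the blue upright tab on the bolt's rear end; push here along the bolt's x. The tab is 8 mm thick, 26 mm wide, and reaches from 80 to 110 mm above the table (this point at 95 mm, 61 mm behind the bolt's origin). When the bolt is home its rear face lies at x = -52 mm in the case's frame, the disc's edge at -38 mm.
- spool: Loose spool of green thread with white ends, standing on the lid, 32 mm diameter, 40 mm high. Origin: centre of its underside. Leave alone.
- pill_jar: Loose amber jar with a white cap, standing on the lid, 30 mm diameter, 45 mm high. Origin: centre of its underside. Leave alone.
- bead_jar: Loose turquoise jar with a blue cap, standing on the lid, 32 mm diameter, 42 mm high. Origin: centre of its underside. Leave alone.

How it is judged:
By the outcome, as a careful person would: the job done as asked, in the order asked, and still so for the second after the job is handed in, with the robot touching nothing.
It also fails if it takes over 51 s, if anything falls off the work surface, if the arm or the gripper's body presses on something with over 40 N, if the wrist force passes 120 N, or if a joint passes its speed limit or range.

## Working session

There is one attempt and no reset: what is moved stays moved. The work goes in short steps, Python scripts to look and compute and a shell command to move; the robot and the scene stay as the last step left them, time stands still between calls to the robot, and variables do not carry over. Pictures are saved under pics/ and viewed, and the job is handed in when it is done.

```bash
ls; mkdir -p pics; python3 - <<'E'
from plant import ctrl,snapshot
import cv2,numpy as np
print(ctrl.get_obs())
for n in ["scene","top","wrist"]:
    s=snapshot(n); cv2.imwrite(f"pics/{n}0.png",s["image"])
    print(n,{k:np.round(v,4).tolist() for k,v in s.items() if k!="image"})
E
```

```text
pics
{'clock': 0.0, 'joint_pos': array([-4.81207788e+01,  2.05914110e+01,  6.34711036e-01, -1.96614680e-02,
       -7.01369234e+01, -1.65076058e+01]), 'qvel': array([ 0.02426075, -0.02230075, -0.06504151,  0.10006742, -0.08011043,
       -0.00618882]), 'tau': array([ 8.72300570e-04, -5.82718885e+01,  2.93068010e+01,  6.99769601e+00,
        6.82326776e-03, -1.58555595e-04]), 'tool_pos': array([ 0.2890012 , -0.60946329,  0.22563153]), 'orientation': array([ 1.79904983e+02, -8.88358403e-03, -1.54635073e+02]), 'force': array([-0.59693657,  0.44843483, -0.25077354]), 'moment': array([ 0.03814573,  0.00202957, -0.02841121]), 'opening': 0.08717351107398481}
scene {'mtx': [[388.8609, 0.0, 257.263], [0.0, 388.8609, 185.1444], [0.0, 0.0, 1.0]], 'eye': [1.0558, 0.0586, 0.5361], 'attitude': [48.7168, 0.6915, 92.7773]}
top {'mtx': [[418.6318, 0.0, 258.6288], [0.0, 418.6318, 198.384], [0.0, 0.0, 1.0]], 'eye': [0.4972, 0.0494, 0.7919], 'attitude': [7.0209, 0.3555, -90.2155]}
wrist {'mtx': [[302.2515, 0.0, 257.8981], [0.0, 302.2515, 188.1762], [0.0, 0.0, 1.0]], 'tool_from_camera': [[-0.0004, 0.9521, 0.3059, 0.0843], [1.0, 0.0005, -0.0002, -0.0006], [-0.0003, 0.3059, -0.9521, -0.1574], [0.0, 0.0, 0.0, 1.0]]}
```

View pics/top0.png

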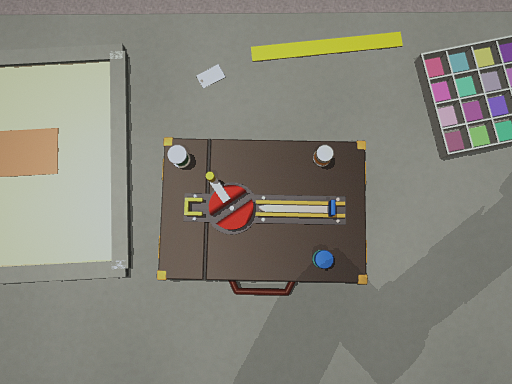

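View pics/scene0.png

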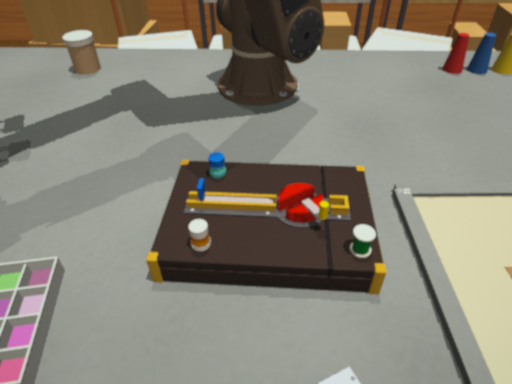

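```bash
cat > h.py <<'E'
import numpy as np,cv2
from scipy.spatial.transform import Rotation as R
def ray(s,u,v,obs=None):
    m=s["mtx"]; d=np.array([(u-m[0,2])/m[0,0],-(v-m[1,2])/m[1,1],-1.])
    if "eye" in s: return np.array(s["eye"]),R.from_euler("xyz",s["attitude"],degrees=True).apply(d)
    T=np.array(s["tool_from_camera"]);W=R.from_euler("xyz",obs["orientation"],degrees=True)
    return obs["tool_pos"]+W.apply(T[:3,3]),W.apply(T[:3,:3]@d)
def at(s,u,v,z,obs=None):
    e,d=ray(s,u,v,obs); return e+d*(z-e[2])/d[2]
def proj(s,p,obs=None):
    m=s["mtx"]
    if "eye" in s: c=R.from_euler("xyz",s["attitude"],degrees=True).inv().apply(np.array(p)-s["eye"])
    else:
        T=np.array(s["tool_from_camera"]);W=R.from_euler("xyz",obs["orientation"],degrees=True)
        t=W.inv().apply(np.array(p)-obs["tool_pos"]); c=T[:3,:3].T@(t-T[:3,3])
    return np.array([m[0,2]+m[0,0]*c[0]/-c[2],m[1,2]+m[1,1]*c[1]/c[2]])
def crop(s,x0,x1,y0,y1,k,name):
    cv2.imwrite("pics/"+name,cv2.resize(s["image"][y0:y1,x0:x1],None,fx=k,fy=k,interpolation=cv2.INTER_CUBIC))
E
python3 - <<'E'
from h import *
im=cv2.imread("pics/top0.png");crop({"image":im},155,355,130,280,4,"topc.png")
im=cv2.imread("pics/scene0.png");crop({"image":im},150,390,140,290,3.3,"scc.png")
E
```

```text
(no output)
```

View pics/topc.png

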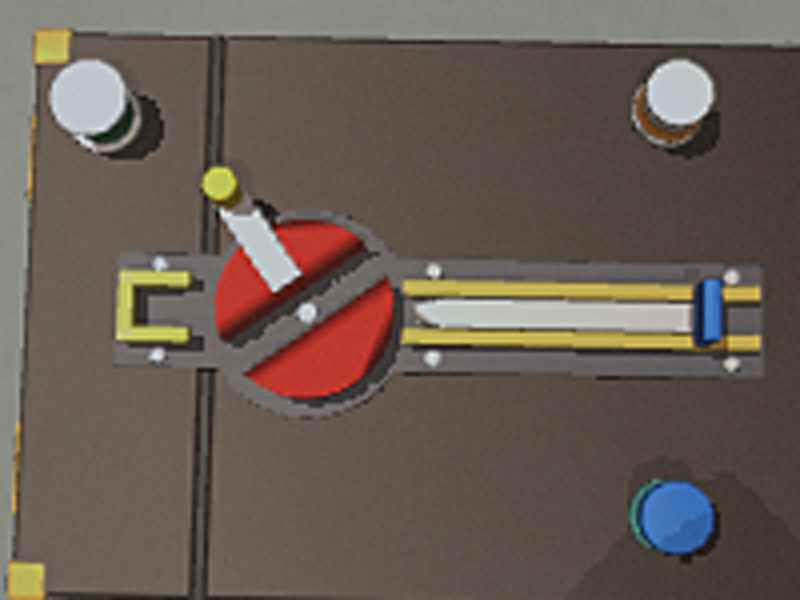

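View pics/scc.png

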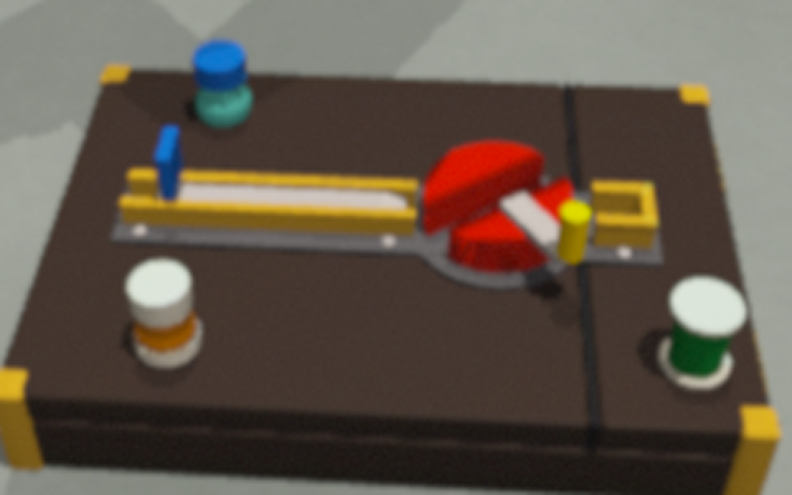

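View pics/wrist0.png

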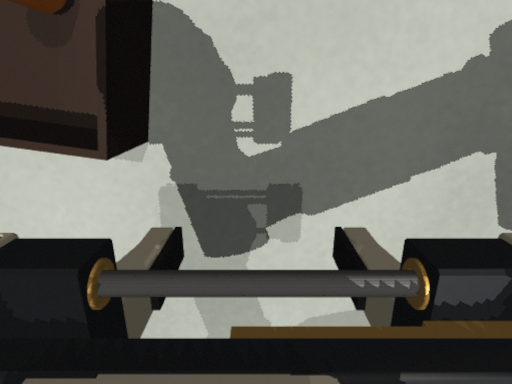

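```bash
python3 - <<'E'
from h import *
from plant import ctrl,snapshot
s=snapshot("top")
f=lambda U,V,z:at(s,155+(U+.5)/4-.5,130+(V+.5)/4-.5,z)[:2]
P={}
for n,a in dict(disc=(307,313,.085),post=(220,184,.118),tip=(418,313,.074),rLt=(403,288,.077),rLb=(403,337,.077),rRt=(760,293,.077),rRb=(760,343,.077),kend=(118,306,.08),kop_t=(190,278,.08),kop_b=(190,335,.08),tabtopL=(700,310,.11),tabtopR=(721,310,.11),tabT=(710,280,.11),tabB=(708,341,.11),cUL=(38,31,.06),cLL=(9,598,.06),spool=(89,98,.10),pill=(680,93,.105),bead=(677,517,.102)).items():
    P[n]=f(*a);print(n,P[n].round(4))
mid=lambda a,b:(P[a]+P[b])/2
ax=mid('rLt','rLb')-mid('rRt','rRb'); L=np.linalg.norm(ax); ax/=L; print("axis",ax,L,"yaw",np.degrees(np.arctan2(ax[1],ax[0])))
ay=np.array([-ax[1],ax[0]])
for o in ['disc']:
  for n in P: d=P[n]-P[o];print(n,(d@ax*1000).round(1),(d@ay*1000).round(1))
d=P['post']-P['disc'];print("disc ang",np.arctan2(d@ax,d@ay))
# rail-based centre
c=mid('rLt','rLb')+ax*.042;c2=mid('rRt','rRb')+ax*.195;print(c,c2)
E
```

```text
disc [0.5682 0.0997]
post [0.618  0.1332]
tip [0.5691 0.0527]
rLt [0.5797 0.0591]
rLb [0.5585 0.0591]
rRt [ 0.5768 -0.0941]
rRb [ 0.5553 -0.0935]
kend [0.5721 0.181 ]
kop_t [0.584  0.1503]
kop_b [0.5595 0.15  ]
tabtopL [ 0.5663 -0.0628]
tabtopR [ 0.5662 -0.0713]
tabT [ 0.5786 -0.0672]
tabB [ 0.5535 -0.0657]
cUL [0.6985 0.2229]
cLL [0.4479 0.2295]
spool [0.6584 0.1912]
pill [ 0.6581 -0.0575]
bead [ 0.4824 -0.0527]
axis [0.01985655 0.99980284] 0.1529310255342233 yaw 88.86222845104251
disc 0.0 0.0
post 34.4 -49.1
tip -47.0 -1.8
rLt -40.4 -12.2
rLb -40.8 8.9
rRt -193.6 -12.4
rRb -193.4 9.1
kend 81.3 -2.3
kop_t 50.9 -14.8
kop_b 50.1 9.7
tabtopL -162.5 -1.2
tabtopR -171.1 -1.4
tabT -166.7 -13.7
tabB -165.7 11.4
cUL 125.7 -127.8
cLL 127.3 122.9
spool 93.2 -88.3
pill -155.4 -92.9
bead -154.1 82.9
disc ang 2.5304936937684355
[0.56994179 0.10110591] [0.56994316 0.10117487]
```

```bash
cat >> h.py <<'E'
C=np.array([.5692,.1005]);YAW=88.7
def case(x,y):
    a=np.radians(YAW);return C+np.array([np.cos(a)*x-np.sin(a)*y,np.sin(a)*x+np.cos(a)*y])/1000
def go(x,y,z):
    from plant import ctrl
    o=ctrl.get_obs();W=R.from_euler("xyz",o["orientation"],degrees=True)
    p=np.r_[case(x,y),z]; t=R.from_euler("xyz",[180,0,YAW-180],degrees=True)
    print(o["clock"],"shift",W.inv().apply(p-o["tool_pos"]).round(4),"rot",(W.inv()*t).as_rotvec().round(4),"tgt",p.round(4))
    a=np.radians(YAW);d=(o["tool_pos"][:2]-C)*1000
    print("now case",(d@[np.cos(a),np.sin(a)]).round(1),(d@[-np.sin(a),np.cos(a)]).round(1),o["tool_pos"].round(4),o["orientation"].round(2),"F",o["force"].round(2),"op",o["opening"])
E
python3 -c "
from h import *
go(60,-53,.18)"
```

```text
0.2 shift [-0.6316  0.5514  0.0465] rot [ 1.0000e-03  5.0000e-04 -1.1053e+00] tgt [0.6235 0.1593 0.18  ]
now case -716.3 263.9 [ 0.2891 -0.6096  0.226 ] [ 1.7994e+02 -1.0000e-02 -1.5463e+02] F [ 0.21 -0.63  0.29] op 0.08781187146326018
```

```bash
python3 -m pendant '[[-0.05,0.046,0,0,0,-0.09,-1],[-0.1,0.092,0,0,0,-0.18,-1],[-0.15,0.138,0,0,0,-0.27,-1],[-0.2,0.184,0,0,0,-0.36,-1],[-0.25,0.23,0,0,0,-0.45,-1],[-0.3,0.265,0,0,0,-0.55,-1],[-0.345,0.305,0,0,0,-0.64,-1],[-0.39,0.345,0,0,0,-0.73,-1],[-0.435,0.385,0,0,0,-0.82,-1],[-0.48,0.42,0,0,0,-0.91,-1],[-0.525,0.46,0,0,0,-1.0,-1],[-0.57,0.5,0,0,0,-1.105,-1]]'
python3 -c "
from h import *
go(60,-53,.15)"
```

```text
clock: 1.7
tool_pos: [0.5871, 0.0804, 0.2266]
orientation: [-180.0, 0.0, -91.1]
force: [1.1, -1.3, 0.7]
opening: 0.0004
1.7 shift [-0.0796 -0.0349  0.0767] rot [-0.0002  0.      0.0033] tgt [0.6235 0.1593 0.15  ]
now case -19.7 -18.3 [0.5871 0.0804 0.2266] [-179.99    0.    -91.11] F [ 1.15 -1.25  0.69] op 0.00043341154601379773
```

```bash
python3 -m pendant '[[-0.03,-0.014,0.01,0,0,0,-1],[-0.06,-0.028,0.02,0,0,0,-1],[-0.08,-0.035,0.045,0,0,0,-1],[-0.08,-0.035,0.076,0,0,0,-1],[-0.08,-0.035,0.076,0,0,0,-1],[-0.08,-0.035,0.076,0,0,0,-1]]'
python3 -c "
from h import *
from plant import ctrl,snapshot
go(58,-53,.097)
s=snapshot('scene');crop(s,150,390,90,290,3.3,'s1.png')
s=snapshot('wrist');cv2.imwrite('pics/w1.png',s['image'])"
```

```text
clock: 2.45
tool_pos: [0.624, 0.1573, 0.1517]
orientation: [-179.9, -0.0, -91.3]
force: [-0.7, -0.0, 0.7]
opening: 0.0007
2.45 shift [0.0001 0.0006 0.0547] rot [-0.0011 -0.     -0.0002] tgt [0.6235 0.1573 0.097 ]
now case 58.1 -53.5 [0.624  0.1573 0.1517] [-179.94   -0.    -91.31] F [-0.72 -0.03  0.71] op 0.0006845664893190705
```

View pics/s1.png

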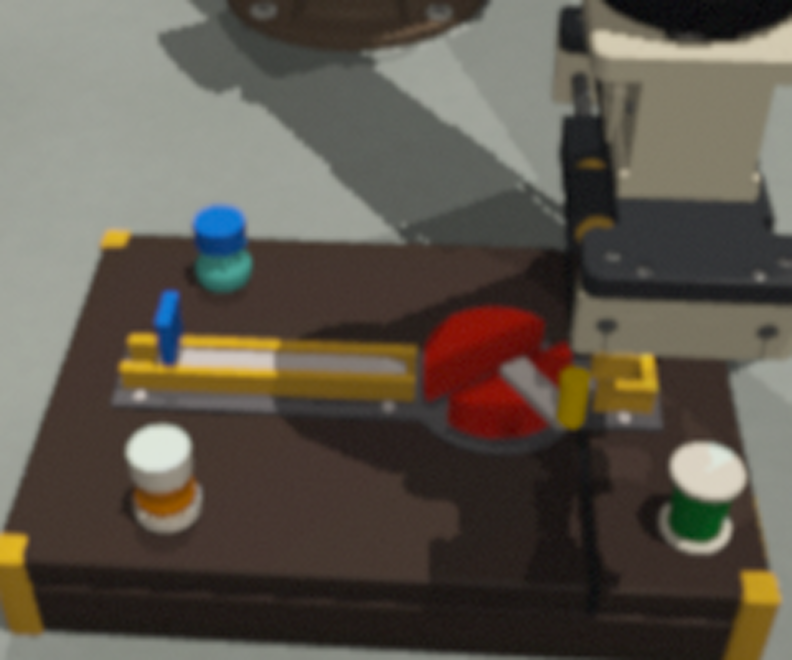

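View pics/w1.png

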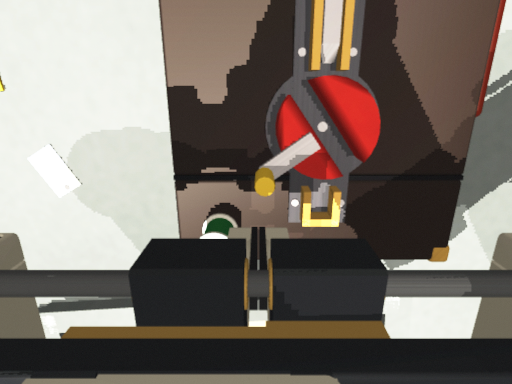

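```bash
python3 -c "
from h import *
from plant import ctrl,snapshot
o=ctrl.get_obs();p=o['tool_pos']
s=snapshot('scene');print(proj(s,p),(proj(s,p)-[150,90])*3.3)
im=s['image'].copy();cv2.imwrite('pics/s2.png',im)
w=snapshot('wrist');print(proj(w,p,o))
for q in [(0,0,85),(74,0,80),(34,-48,118),(93,-88,60)]: print(q,proj(w,np.r_[case(q[0],q[1]),q[2]/1000],o))
crop(w,150,370,80,250,3.6,'w2.png')
"
```

```text
[341.72299593 189.26545337] [632.68588657 327.57599613]
[256.96636116 243.40443339]
(0, 0, 85) [330.5652796  128.16134896]
(74, 0, 80) [322.63976355 218.31625686]
(34, -48, 118) [265.84249235 185.88694196]
(93, -88, 60) [219.81739353 228.74126494]
```

View pics/s2.png

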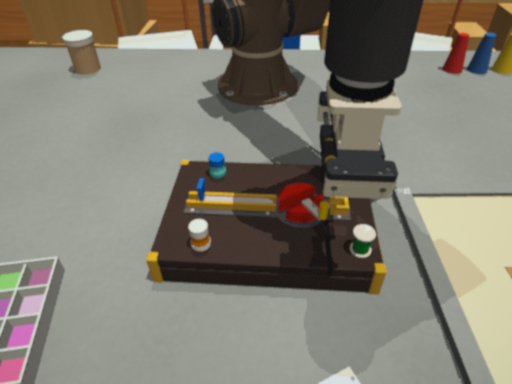

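View pics/w2.png

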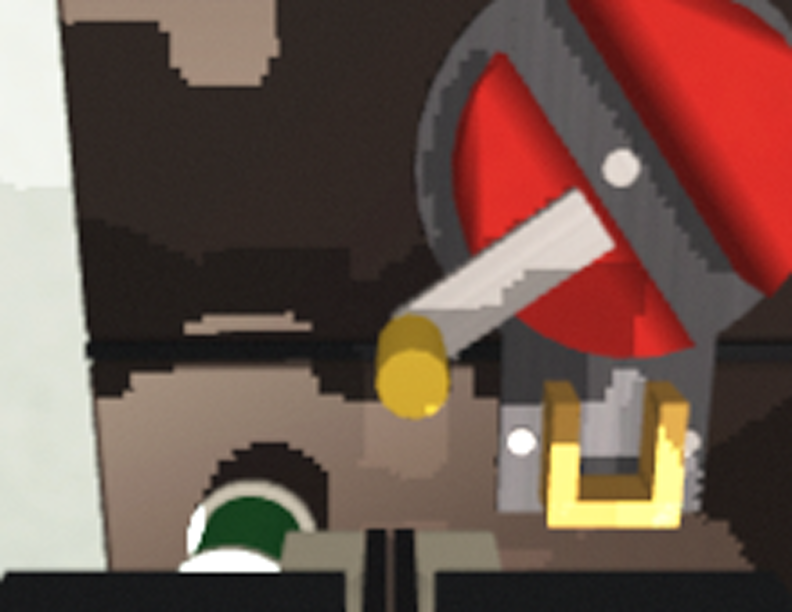

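```bash
python3 -m pendant '[[0,-0.003,0.015,0,0,0,-1],[0,-0.003,0.03,0,0,0,-1],[0,-0.003,0.042,0,0,0,-1],[0,-0.003,0.054,0,0,0,-1],[0,-0.003,0.054,0,0,0,-1],[0,-0.003,0.054,0,0,0,-1]]'
python3 -c "
from h import *
from plant import ctrl,snapshot
go(16,-50,.097)
o=ctrl.get_obs()
s=snapshot('scene');crop(s,270,400,160,260,6,'s3.png')
s=snapshot('wrist');cv2.imwrite('pics/w3.png',s['image'])"
```

```text
clock: 3.4
tool_pos: [0.6267, 0.1575, 0.0968]
orientation: [-180.0, -0.0, -91.3]
force: [-0.4, 0.9, 0.9]
opening: 0.0004
3.4 shift [ 0.0423  0.0062 -0.0002] rot [-0.0004 -0.     -0.0001] tgt [0.6196 0.1154 0.097 ]
now case 58.3 -56.2 [0.6267 0.1575 0.0968] [-179.98   -0.    -91.31] F [-0.39  0.87  0.86] op 0.0004077125913434601
```

View pics/s3.png

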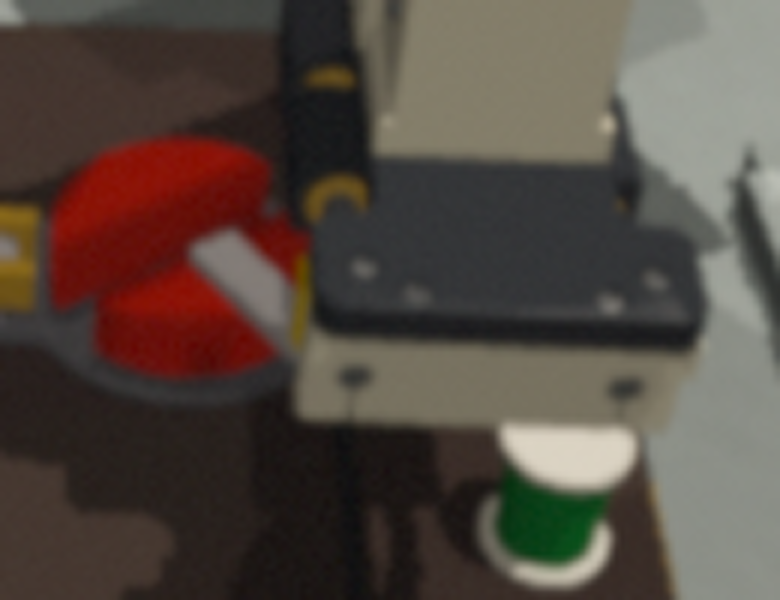

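View pics/w3.png

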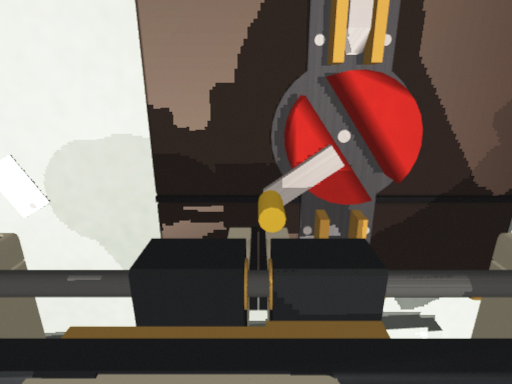

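```bash
python3 -m pendant '[[0,0.01,0,0,0,0,-1],[0.004,0.01,0,0,0,0,-1],[0.008,0.01,0,0,0,0,-1],[0.012,0.01,0,0,0,0,-1],[0.016,0.01,0,0,0,0,-1],[0.02,0.01,0,0,0,0,-1],[0.024,0.01,0,0,0,0,-1],[0.028,0.01,0,0,0,0,-1],[0.031,0.01,0,0,0,0,-1],[0.034,0.01,0,0,0,0,-1],[0.036,0.01,0,0,0,0,-1],[0.036,0.01,0,0,0,0,-1]]'
python3 -c "
from h import *
from plant import ctrl,snapshot
go(16,-46,.097)
o=ctrl.get_obs()
s=snapshot('scene');crop(s,250,380,160,260,6,'s4.png')
s=snapshot('wrist');cv2.imwrite('pics/w4.png',s['image'])"
```

```text
clock: 5.0
tool_pos: [0.6152, 0.1212, 0.0964]
orientation: [180.0, -0.0, -91.3]
force: [-0.6, -0.2, -0.6]
opening: 0.0004
5.0 shift [ 0.0057 -0.0004 -0.0006] rot [ 0.0009 -0.0005 -0.0006] tgt [0.6156 0.1155 0.097 ]
now case 21.7 -45.6 [0.6152 0.1212 0.0964] [ 1.7995e+02 -3.0000e-02 -9.1330e+01] F [-0.61 -0.17 -0.62] op 0.00042770541931957007
```

View pics/w4.png

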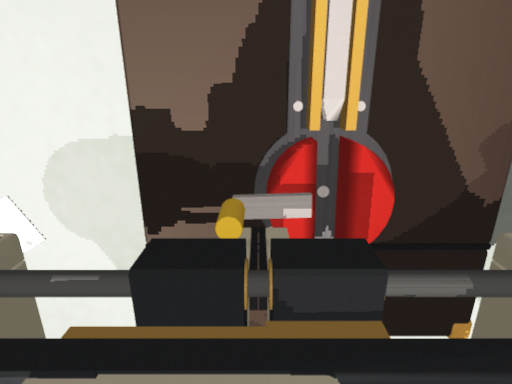

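```bash
python3 -c "
from h import *
im=cv2.imread('pics/w4.png');crop({'image':im},200,410,90,250,3.7,'w4c.png')
im=cv2.imread('pics/w4.png');crop({'image':im},300,380,90,250,3.7,'w4d.png')
from plant import ctrl,snapshot
t=snapshot('top');crop(t,155,355,130,280,4,'t4.png')"
```

```text
(no output)
```

View pics/w4c.png

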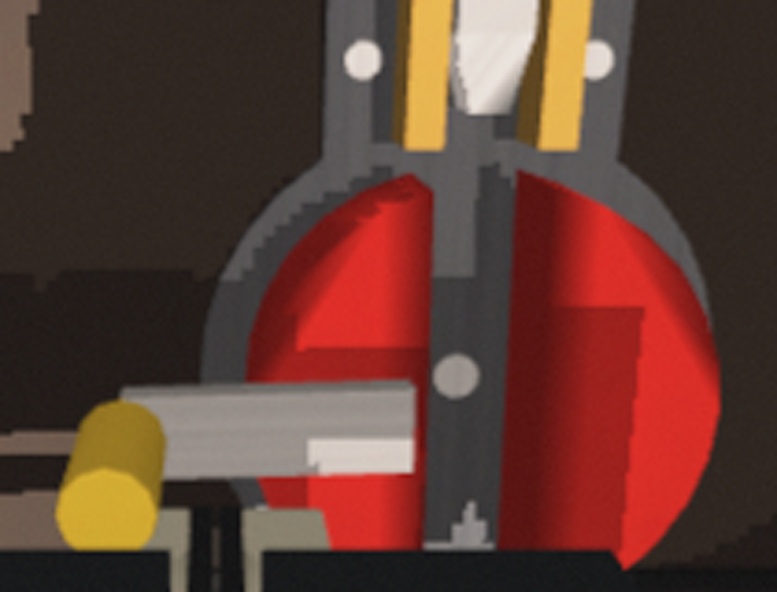

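View pics/t4.png

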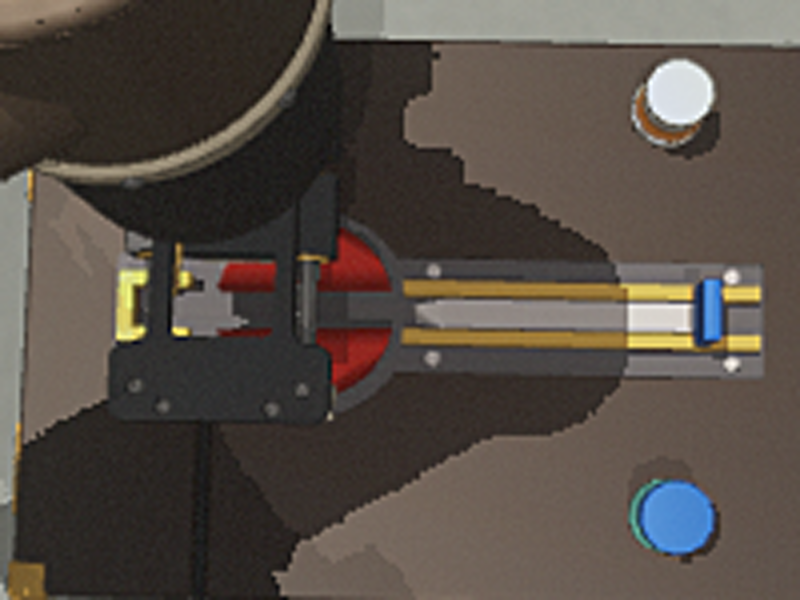

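```bash
python3 -c "
from h import *
from plant import ctrl,snapshot
o=ctrl.get_obs();s=snapshot('wrist')
def L(a,b,z):
  p=[at(s,200+(x+.5)/3.7-.5,90+(y+.5)/3.7-.5,z,o)[:2] for x,y in(a,b)]
  d=p[0]-p[1];print(np.array(p).round(4).tolist(),np.degrees(np.arctan2(-d[1],-d[0])))
L((433,190),(421,548),.085);L((517,180),(497,548),.085)
L((455,0),(443,150),.077);L((551,0),(538,150),.077);L((590,0),(577,150),.077);L((411,0),(402,150),.077)
print('post',at(s,200+107/3.7,90+508/3.7,.118,o),'pred centre',C)
"
```

```text
[[0.5805, 0.0644], [0.5803, 0.1244]] 90.13759533043968
[[0.5679, 0.0632], [0.5676, 0.1247]] 90.25195930585056
[[0.5766, 0.0372], [0.5776, 0.0595]] 87.5812009091475
[[0.5622, 0.0375], [0.5627, 0.0598]] 88.68357587393382
[[0.5563, 0.0376], [0.5566, 0.06]] 89.29479013748134
[[0.5833, 0.037], [0.584, 0.0593]] 88.09721642894651
post [0.62846913 0.1005807  0.118     ] pred centre [0.5692 0.1005]
```

```bash
python3 -m pendant '[[0.0008,0,0,0,0,0,-1],[0.0016,0,0,0,0,0,-1],[0.0018,0,0,0,0,0,-1],[0.0018,0,0,0,0,0,-1]]'
python3 -m pendant '[[-0.005,0,0,0,0,0,-1],[-0.01,0,0,0,0,0,-1],[-0.01,0,-0.02,0,0,0,-1],[-0.01,0,-0.06,0,0,0,-1]]'
python3 -c "
from h import *
go(-190,0,.15)"
```

```text
clock: 5.7
tool_pos: [0.6155, 0.1198, 0.0964]
orientation: [180.0, -0.0, -91.3]
force: [-0.4, 1.2, -0.9]
opening: 0.0004
clock: 6.2
tool_pos: [0.6147, 0.1298, 0.1555]
orientation: [179.8, -0.1, -91.3]
force: [0.9, 0.3, 0.5]
opening: 0.0005
6.2 shift [0.2203 0.0448 0.006 ] rot [ 0.0036 -0.0019 -0.0001] tgt [ 0.5649 -0.0895  0.15  ]
now case 30.3 -44.9 [0.6147 0.1298 0.1555] [ 1.798e+02 -1.100e-01 -9.130e+01] F [0.86 0.29 0.46] op 0.0005159760118665076
```

```bash
python3 -m pendant '[[0.05,0.01,0,0,0,0,-1],[0.1,0.02,0,0,0,0,-1],[0.15,0.03,0,0,0,0,-1],[0.2,0.04,0,0,0,0,-1],[0.225,0.044,0,0,0,0,-1],[0.225,0.044,0,0,0,0,-1],[0.225,0.044,0,0,0,0,-1]]'
python3 -c "
from h import *
from plant import ctrl,snapshot
go(-195,0,.088)
t=snapshot('top');crop(t,155,355,130,280,4,'t5.png')
s=snapshot('wrist');cv2.imwrite('pics/w5.png',s['image'])"
```

```text
clock: 7.08
tool_pos: [0.5669, -0.0937, 0.1567]
orientation: [-180.0, 0.0, -91.3]
force: [-0.1, -0.2, -0.2]
opening: -0.0
7.075 shift [0.0008 0.0022 0.0687] rot [-0.0003  0.0001 -0.0004] tgt [ 0.5648 -0.0944  0.088 ]
now case -194.2 -2.2 [ 0.5669 -0.0937  0.1567] [-179.98    0.    -91.32] F [-0.08 -0.23 -0.23] op -2.4464408122033376e-05
```

View pics/t5.png

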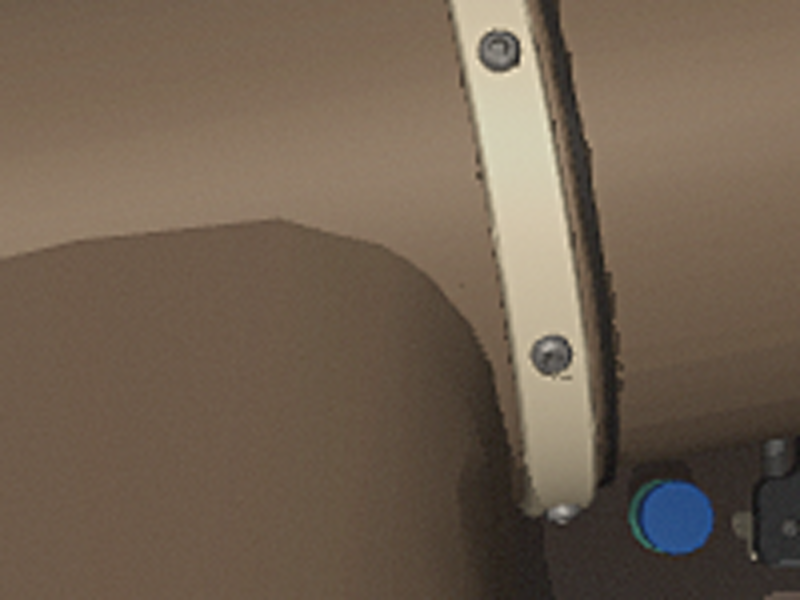

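View pics/w5.png

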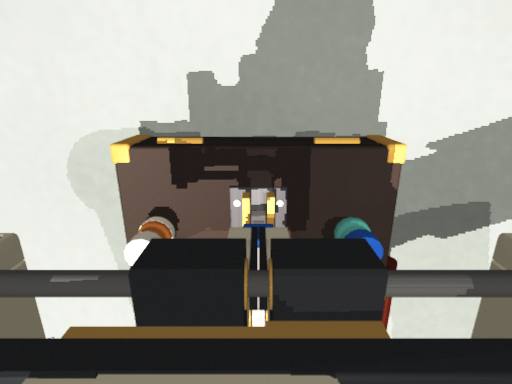

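```bash
python3 -c "
from h import *
from plant import ctrl,snapshot
s=snapshot('scene');crop(s,150,390,120,290,3.3,'s5.png')
w=snapshot('wrist');o=ctrl.get_obs()
for x in(-171,-163): print(proj(w,np.r_[case(x,0),.110],o))
print(proj(w,o['tool_pos'],o),at(w,258,225.5,.11,o),case(-163,0))
crop(w,200,320,180,250,6,'w5c.png')"
```

```text
[259.96997578 240.77791508]
[259.94237541 250.25154371]
[256.96664398 243.40336695] [ 0.56652218 -0.08303344  0.11      ] [ 0.56550196 -0.06245805]
```

View pics/s5.png

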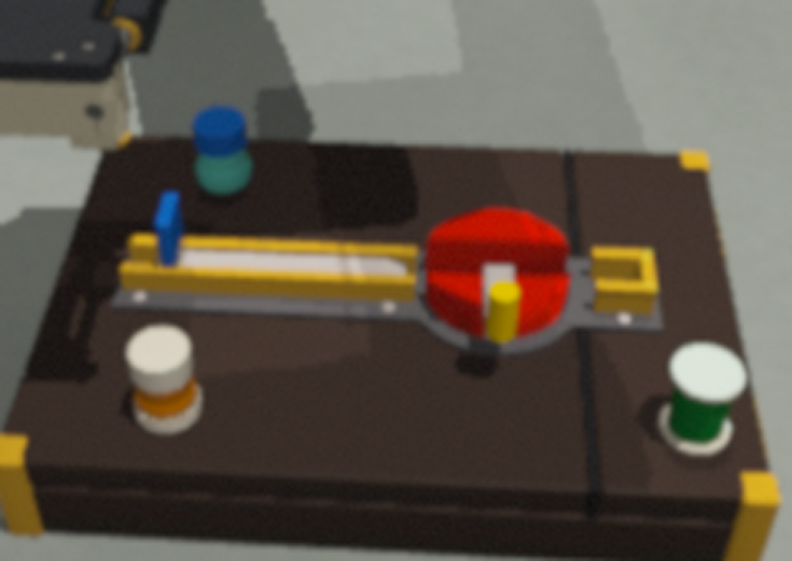

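View pics/w5c.png

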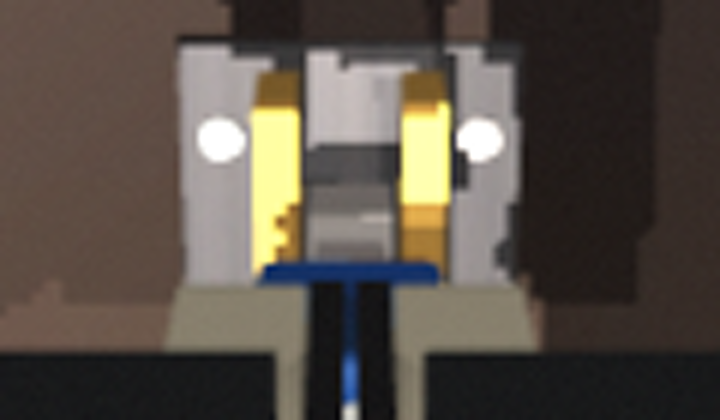

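```bash
python3 -m pendant '[[0.001,0.002,0.02,0,0,0,-1],[0.001,0.002,0.04,0,0,0,-1],[0.001,0.002,0.055,0,0,0,-1],[0.001,0.002,0.068,0,0,0,-1],[0.001,0.002,0.068,0,0,0,-1],[0.001,0.002,0.068,0,0,0,-1]]'
python3 -c "
from h import *
from plant import ctrl,snapshot
go(-64.5,0,.088)
s=snapshot('scene');crop(s,150,390,120,290,3.3,'s6.png')"
```

```text
clock: 8.02
tool_pos: [0.5651, -0.095, 0.089]
orientation: [-180.0, -0.0, -91.3]
force: [-0.2, -0.4, 0.5]
opening: 0.0004
8.025 shift [-0.1311  0.0004  0.001 ] rot [-0.0007 -0.0001 -0.0001] tgt [0.5677 0.036  0.088 ]
now case -195.6 -0.4 [ 0.5651 -0.095   0.089 ] [-1.7996e+02 -1.0000e-02 -9.1310e+01] F [-0.21 -0.37  0.52] op 0.0004140541103657462
```

View pics/s6.png

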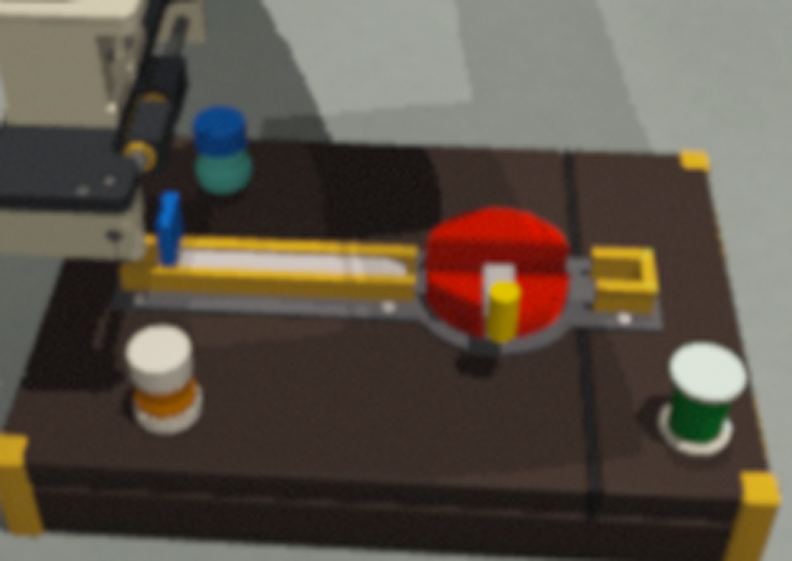

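```bash
python3 -m pendant '[[-0.004,0,0,0,0,0,-1],[-0.008,0,0,0,0,0,-1],[-0.012,0,0,0,0,0,-1],[-0.016,0,0,0,0,0,-1],[-0.021,0,0,0,0,0,-1],[-0.026,0,0,0,0,0,-1],[-0.031,0,0,0,0,0,-1],[-0.036,0,0,0,0,0,-1],[-0.041,0,0,0,0,0,-1],[-0.046,0,0,0,0,0,-1],[-0.051,0,0,0,0,0,-1],[-0.056,0,0,0,0,0,-1]]'
python3 -c "
from h import *
from plant import ctrl,snapshot
go(-64.5,0,.088)
s=snapshot('scene');crop(s,150,390,120,290,3.3,'s7.png')"
```

```text
clock: 9.57
tool_pos: [0.5659, -0.0388, 0.0886]
orientation: [-180.0, -0.0, -91.3]
force: [-0.4, -1.6, 2.0]
opening: 0.0005
9.575 shift [-0.0748 -0.0001  0.0006] rot [-0.     -0.     -0.0003] tgt [0.5677 0.036  0.088 ]
now case -139.3 0.1 [ 0.5659 -0.0388  0.0886] [-180.     -0.    -91.32] F [-0.38 -1.63  2.  ] op 0.00048816748326260286
```

View pics/s7.png

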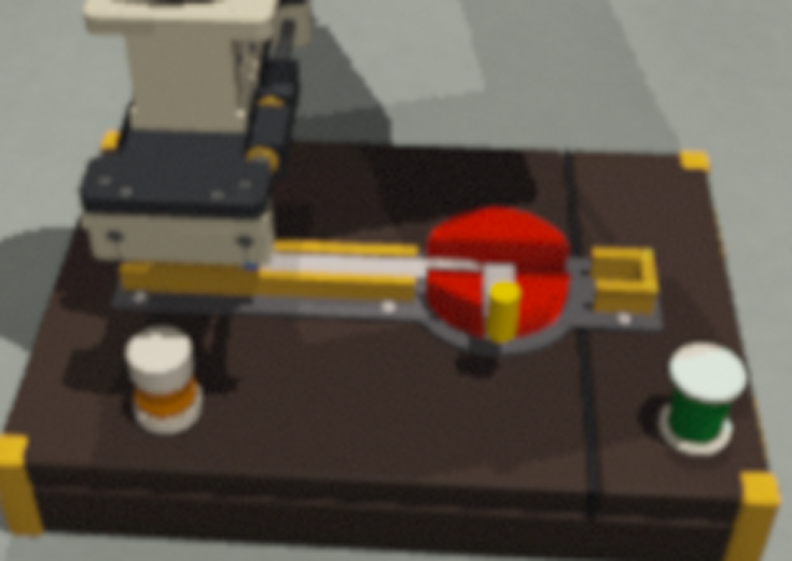

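```bash
python3 -m pendant '[[-0.005,0,0,0,0,0,-1],[-0.01,0,0,0,0,0,-1],[-0.015,0,0,0,0,0,-1],[-0.02,0,0,0,0,0,-1],[-0.025,0,0,0,0,0,-1],[-0.03,0,0,0,0,0,-1],[-0.035,0,0,0,0,0,-1],[-0.04,0,0,0,0,0,-1],[-0.045,0,0,0,0,0,-1],[-0.05,0,0,0,0,0,-1],[-0.055,0,0,0,0,0,-1],[-0.058,0,0,0,0,0,-1]]'
python3 -c "
from h import *
from plant import ctrl,snapshot
go(-64.5,0,.088)
s=snapshot('scene');crop(s,150,390,120,290,3.3,'s8.png')"
```

```text
clock: 11.12
tool_pos: [0.5673, 0.0192, 0.0885]
orientation: [180.0, -0.0, -91.3]
force: [-0.5, -0.4, -0.3]
opening: 0.0006
11.125 shift [-0.0168 -0.0001  0.0005] rot [ 0.0001 -0.     -0.0002] tgt [0.5677 0.036  0.088 ]
now case -81.3 0.1 [0.5673 0.0192 0.0885] [180.    -0.   -91.31] F [-0.51 -0.42 -0.28] op 0.0005754520241517277
```

View pics/s8.png

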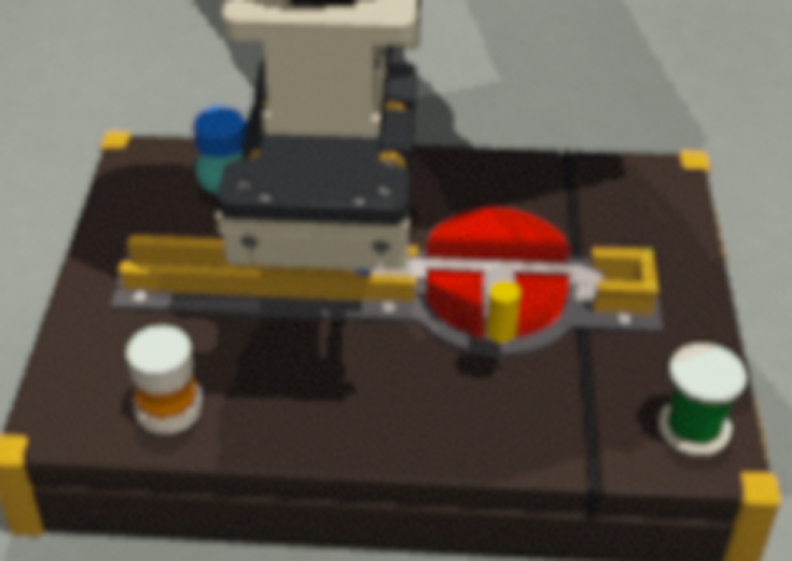

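```bash
python3 -m pendant '[[-0.004,0,0,0,0,0,-1],[-0.008,0,0,0,0,0,-1],[-0.011,0,0,0,0,0,-1],[-0.013,0,0,0,0,0,-1],[-0.015,0,0,0,0,0,-1],[-0.015,0,0,0,0,0,-1]]'
python3 -m pendant '[[-0.001,0,0,0,0,0,-1],[-0.002,0,0,0,0,0,-1]]'
python3 -c "
from h import *
from plant import ctrl,snapshot
go(-64.5,0,.088)
s=snapshot('scene');crop(s,270,390,160,250,6.5,'s9.png')"
```

```text
clock: 11.92
tool_pos: [0.5677, 0.0342, 0.0886]
orientation: [-180.0, 0.0, -91.3]
force: [-0.3, -0.5, 0.2]
opening: 0.0004
clock: 12.18
tool_pos: [0.5676, 0.0359, 0.0886]
orientation: [180.0, -0.0, -91.3]
force: [-0.2, -0.3, 0.4]
opening: 0.0
12.175 shift [-0.0002 -0.0001  0.0006] rot [ 0.     -0.0001 -0.0004] tgt [0.5677 0.036  0.088 ]
now case -64.7 0.1 [0.5676 0.0359 0.0886] [180.    -0.   -91.32] F [-0.17 -0.33  0.39] op 3.42389890587846e-05
```

View pics/s9.png

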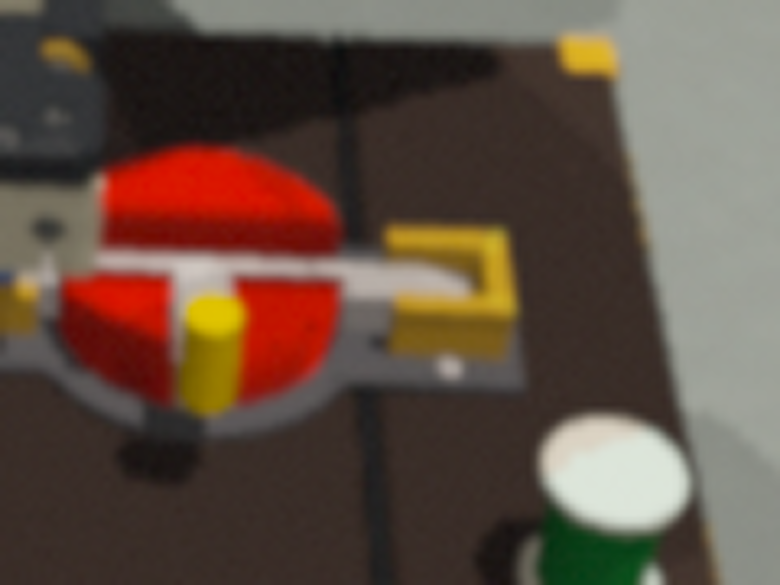

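```bash
python3 -m pendant '[[-0.001,0,0,0,0,0,-1],[-0.002,0,0,0,0,0,-1]]'; python3 -m pendant '[[-0.0005,0,0,0,0,0,-1],[-0.001,0,0,0,0,0,-1]]'
```

```text
clock: 12.48
tool_pos: [0.5677, 0.0379, 0.0886]
orientation: [-180.0, -0.0, -91.3]
force: [-0.4, -1.2, 0.9]
opening: 0.0004
clock: 12.72
tool_pos: [0.5677, 0.0389, 0.0886]
orientation: [-180.0, -0.0, -91.3]
force: [-0.5, -1.4, 1.0]
opening: 0.0005
```

```bash
python3 -c "
from h import *
from plant import ctrl,snapshot
go(-64.5,0,.088)
s=snapshot('scene');crop(s,270,390,160,250,6.5,'s10.png')"
```

```text
12.725 shift [ 0.0029 -0.0001  0.0006] rot [-0.     -0.     -0.0003] tgt [0.5677 0.036  0.088 ]
now case -61.6 0.1 [0.5677 0.0389 0.0886] [-180.     -0.    -91.32] F [-0.47 -1.37  1.  ] op 0.0004956076214012086
```

View pics/s10.png

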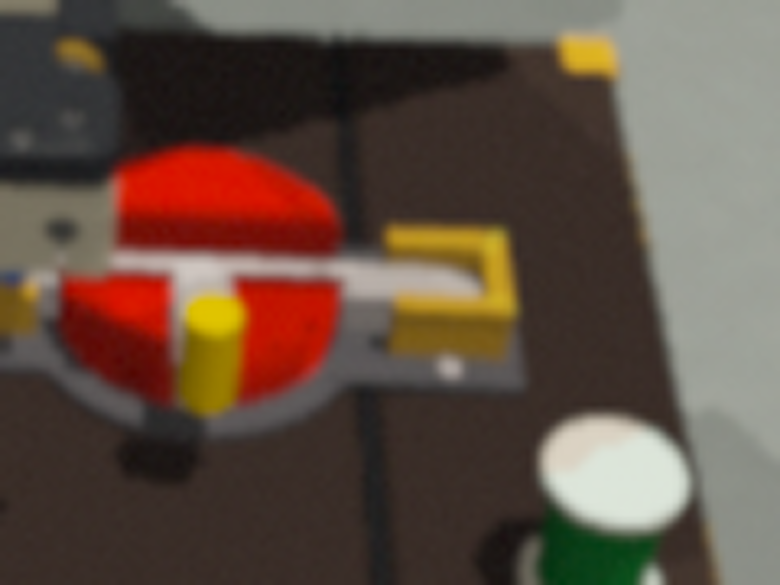

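```bash
python3 -m pendant '[[-0.0005,0,0,0,0,0,-1],[-0.001,0,0,0,0,0,-1],[-0.001,0,0,0,0,0,-1]]'
```

```text
clock: 13.15
tool_pos: [0.5676, 0.0394, 0.0886]
orientation: [180.0, -0.0, -91.3]
force: [-0.6, -5.1, 1.0]
opening: 0.0007
```

```bash
python3 -m pendant '[[-0.0005,0,0,0,0,0,-1],[-0.001,0,0,0,0,0,-1],[-0.001,0,0,0,0,0,-1]]'
```

```text
clock: 13.52
tool_pos: [0.5673, 0.0395, 0.0886]
orientation: [179.9, -0.1, -91.3]
force: [0.5, -9.9, 2.4]
opening: 0.0003
```

```bash
python3 -m pendant '[[-0.0005,0,0,0,0,0,-1],[-0.0005,0,0,0,0,0,-1]]'
python3 -c "
from h import *
from plant import ctrl,snapshot
go(-75,0,.088)
s=snapshot('scene');crop(s,270,390,160,250,6.5,'s11.png')
w=snapshot('wrist');cv2.imwrite('pics/w11.png',w['image'])"
python3 -m pendant '[[0.005,0,0,0,0,0,-1],[0.012,0,0,0,0,0,-1],[0.015,0,-0.02,0,0,0,-1],[0.015,0,-0.06,0,0,0,-1],[0.015,0,-0.1,0,0,0,-1],[0.015,0,-0.1,0,0,0,-1]]'
```

```text
clock: 13.78
tool_pos: [0.5672, 0.0395, 0.0886]
orientation: [179.9, -0.1, -91.3]
force: [-0.2, -10.7, 2.6]
opening: 0.0005
13.775 shift [ 0.014  -0.0007  0.0007] rot [ 0.0015 -0.0024 -0.0008] tgt [0.5675 0.0255 0.088 ]
now case -61.0 0.7 [0.5672 0.0395 0.0886] [ 1.7991e+02 -1.4000e-01 -9.1340e+01] F [ -0.18 -10.68   2.63] op 0.0004721608677293926
clock: 14.62
tool_pos: [0.5696, 0.0271, 0.1922]
orientation: [-179.6, 0.1, -91.3]
force: [-0.4, 0.2, -0.1]
opening: 0.0006
```

View pics/s11.png

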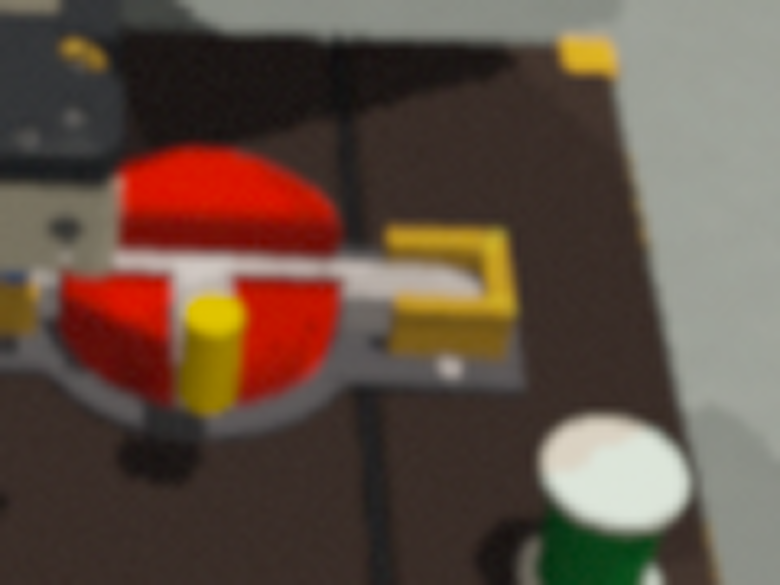

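Finger is off. Back away sideways and verify from the cameras.

```bash
python3 -m pendant '[[0.05,0,-0.01,0,0,0,-1],[0.1,0,-0.02,0,0,0,-1],[0.15,0,-0.02,0,0,0,-1],[0.2,0,-0.02,0,0,0,-1],[0.25,0,-0.02,0,0,0,-1],[0.3,0,-0.02,0,0,0,-1],[0.3,0,-0.02,0,0,0,-1],[0.3,0,-0.02,0,0,0,-1]]'
python3 -c "
from h import *
from plant import ctrl,snapshot
s=snapshot('scene');crop(s,150,390,120,290,3.3,'s12.png')
t=snapshot('top');crop(t,155,355,130,280,4,'t12.png')
print(ctrl.get_obs()['force'])"
```

```text
clock: 15.62
tool_pos: [0.5602, -0.2735, 0.2077]
orientation: [180.0, 0.0, -91.4]
force: [0.5, 0.2, 0.4]
opening: 0.0007
[0.41499707 0.03956837 0.00290697]
```

View pics/s12.png

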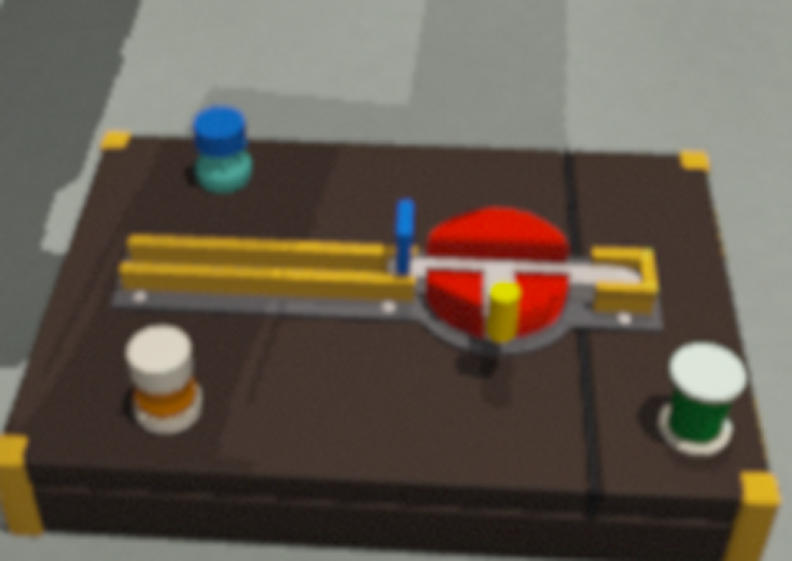

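View pics/t12.png

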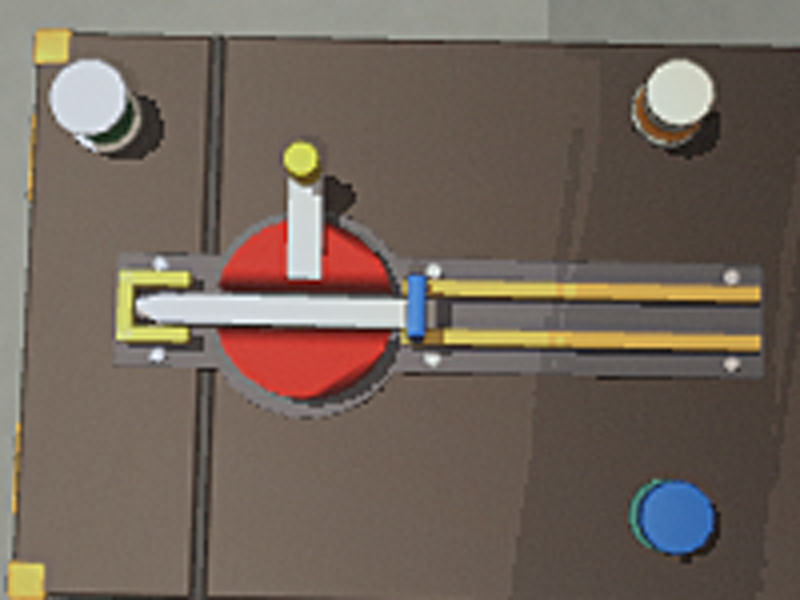

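```bash
python3 -c "
from h import *
from plant import ctrl,snapshot
s=snapshot('top')
a=np.radians(YAW)
for n,U,V,z in [('tabrear',427,307,.11),('tip',136,306,.075),('wall in top',134,306,.08),('wall out',118,306,.08),('spool',89,98,.1)]:
  d=(at(s,155+U/4,130+V/4,z)[:2]-C)*1000;print(n,d@[np.cos(a),np.sin(a)],d@[-np.sin(a),np.cos(a)])
crop(s,175,275,190,230,8,'t13.png')"
```

```text
tabrear -52.30638113114769 0.6439619968614856
tip 73.06641465434431 -1.0985515866709126
wall in top 73.04531494875842 -0.5812573971921375
wall out 79.89684122745398 -0.4559613681448653
spool 92.01322135261633 -86.47282428156096
```

View pics/t13.png

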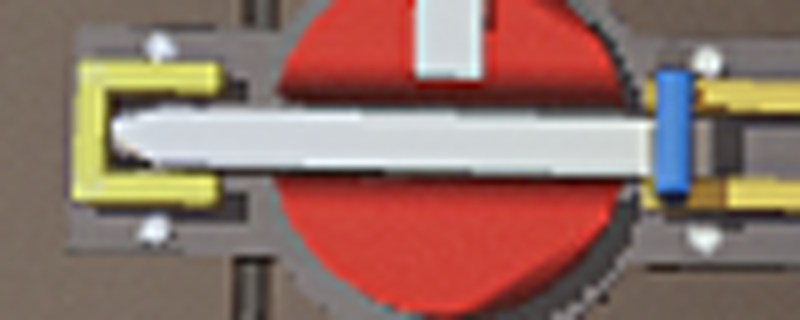

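The bolt is home: its tip is at the wall, the tab's rear face reads -52.3 mm (-52 expected), and the push ended against a hard stop.

```bash
python3 -c "
from plant import ctrl
print(ctrl.close_job())"
```

```text
the job is handed in; nothing more can be done
None
```

The case is locked. I turned the disc by its post from about 2.53 rad to about 3.14 with the shut fingertips. I then pushed the bolt by its blue tab through the slot until it came up hard against the keeper wall. At the end the push rose from about 1.4 N to 10.7 N with no further travel. After that I backed the arm well clear and handed the job in at about 16 s.

**Last checks:** the top view put the tab's rear face at x = -52.3 mm (target -52) and the bolt tip about 1 mm short of the nominal 74 mm. That is within the camera's calibration error, and the keeper wall itself measured the same 73 mm. The slot lies along the bolt, the bolt is still in its track, and the spool and both jars look where they started. Nothing was touching the robot when I handed in.

**Mismatches:**
- **Disc centre:** the first wrist view put it about 6 mm from the top-camera estimate. I took this to be the centre pin sitting lower than I had assumed. The rails and the post agreed with the top camera to 1–2 mm.
- **Sideways step:** I made one small move beside the post in the wrong direction, by about 3 mm. It touched nothing.

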